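Index the vial carousel with its ratchet lever

ROBOT

A 6-joint arm with a two-finger parallel gripper is mounted at the origin on a cart in front of the work surface, level with it; the furniture and walls round the work are solid. World frame = base frame: x ahead of the robot, y to its left, z up, the work surface at z = 0. Lengths are in mm, angles in rad, forces in N, time in s.
With the tool pointing down it reaches from about 350 to 775 mm from the base axis. Payload 5.5 kg.
Tool frame: the origin (TCP) lies midway between the tips of the shut fingers; the grasp point (between the pads) lies 19 mm behind it (env.hold_point_z is the distance from the TCP to the grasp point, in mm); z points along the fingers, y is the line along which they close (so a half turn about z gives the same grasp; the last joint's range is limited). The gripper opens to 85 mm and grips with 20 to 120 N. Pads are 22 mm wide; open, the fingers measure 114 mm over their backs; the gripper's body (76 mm by 85 mm) begins 54 mm behind the grasp point. The pads swing forward as they close: fully open they stand 13 mm farther back than shut.
Start: joints at [-1.437, 0.313, 0.046, 1.304, 0, 1.431], TCP at [155.47, -553.625, 231.323] pointing down, gripper open.
Joint ranges: [-2.76, 2.76], [-0.86, 1.69], [-1.03, 1.26], [-2.2, 2.34], [-1.47, 1.5], [-3.14, 3.14]. Speed limits (rad/s): [2.57, 2.57, 3.14, 3.14, 3.14, 3.14].

INTERFACE

Orientations are given as a unit quaternion [w, x, y, z].
In Python, from station import env gives the robot as it stands.
- The arm moves only by the tool apply_moves, never from a script. Its argument "targets" is a list of rows, each an object of numbers: "ax", "ay", "az": the turn, a rotation vector about the tool's x, y, z in units of 6 degrees (1.0 is 6 degrees); "dx", "dy", "dz": the shift along the tool's x, y, z in units of 30 mm (1.0 is 30 mm); "claw": the closure, from 0 (fully open) to 1 (shut). In form: [{"ax": .., "ay": .., "az": .., "dx": .., "dy": .., "dz": .., "claw": ..}, ...]. A call has exactly 8 rows; each row shifts and turns the commanded pose from where the row before left it, along the tool's axes as they then stand; what a row does not reach is not made up. A row lasts 1/10 s, in which the tool goes at most 50 mm and 8.59 degrees, less where a joint would pass 70% of its speed; a pose out of reach is approached as far as the arm can. A call is refused whole if a number of a shift passes 1 or a number of a turn 1, either way. A call with a gripper value outside its range is refused whole. The fingers move at their own pace and stop on an object; "grip_force" is the grip in N (left out, the last holds). Time passes only in rows, so rows that do not move let the fingers close, or fill a call up. It gives the time, the measured TCP pose, the force, the opening and the grip force at its end, in the units of the state.
- env.read_state(): the state, without advancing time (a new reading comes with each control period).
- env.snapshot(name): name is "scene" or "top" or "wrist"; returns a dict with "img" (400x640x3 uint8, blue, green, red), "fx", "fy", "cx", "cy" (pixels), "R" (3x3) and "t" (3): a world point X has camera coordinates R X + t. Camera axes: x right, y down, z forward; pixel columns grow to the right and rows downward; lengths in mm; the calibration is good to about 2 mm. A picture is of the moment at which its call begins. There is no depth.
- env.close_job(): hands the job in; it is judged then, once.
The state is a dict: "time": time; "joint_positions": joint angles; "qvel": joint speeds; "joint_torque": joint torques, N m; "eef_pos": TCP position; "ee_rot": TCP orientation; "contact_force": force on the tool from outside, world axes, zero at the start; "moment": the same for the moment, N m; "gripper_width": finger opening in mm; "finger_force": force on a finger pad.
Only numpy, scipy, OpenCV 4.12 (cv2) and the standard library are available. Lean on these libraries where they do the work, as an engineer would, in place of code of your own. Each camera call takes 0.05 s, during which the arm holds its last target. There are 200 camera calls.

TASK

Pump the hand lever of the vial carousel back and forth until its one empty pocket stands in front of the loading chute, then let go of the lever. Turn the carousel only with its lever: do not push the deck or its vials, and do not knock over or shift the vial waiting in the chute, the small bottle or the timer.

Things in the scene. Friction and masses are not known exactly. Their poses are not given: they have to be found in the camera images.
- indexer: fixed base of the carousel: dark round plate 200 mm across, 12 mm thick. Origin: centre of its underside, on the upright axis about which lever and deck turn; z up. In its frame (degrees counterclockwise from above, from its x axis) the lever points to 160 at its back stop and 200 at its front stop, the loading chute to 285. Chute: aluminium trough 40 mm wide, 99 to 174 mm from the axis, 65 mm high
- lever (a joint): angle of the hand lever in rad, counterclockwise from above: 0 at the back stop, 0.70 (40 degrees) at the front stop; starts between and stays where left (no spring). Swinging it forward (growing) turns the deck counterclockwise through a spring pawl; on the way back the pawl slips over the teeth and the deck stays. Takes 2 to 3 N at the handle
- handle (a point): middle of the grip on the lever's upright black round handle: 19 mm in diameter, 140 mm from the axis, 86 mm above the worktop. The grip runs from 46 to 108 mm above the worktop, on an aluminium arm whose top is at 26 mm; beside it stand only the deck's vials, from 72 mm from the axis inward
- deck: turning deck with all it carries: grey disc 158 mm across (top at 46 mm) on a steel wheel with 12 saw teeth, 184 mm across; 12 pockets with 12 mm high collars, 60 mm from the axis; 11 hold capped vials (23 mm wide, tops at 105 mm), one is empty. Origin on the axis at worktop height; x axis points to the empty pocket. Friction holds it where it is left
- empty_pocket (a point): centre of the floor of the empty pocket, 60 mm from the axis, 46 mm above the worktop. Starts 45 to 125 degrees clockwise (from above) of the chute. A stroke from stop to stop moves it 30 degrees counterclockwise (the first one 10 to 40, as the deck starts between notches)
- gate (a point): fixed point in front of the loading chute, 60 mm from the axis and 46 mm above the worktop, where the empty pocket's centre shall come. With the lever pushed to its front stop, one of the pockets always stands here
- next_vial: bystander: a loose capped vial, 23 mm wide and 58 mm tall, standing in the loading chute; origin at the centre of its underside
- small_bottle: bystander: a loose small white bottle with a screw cap, 42 mm wide, 82 mm tall, standing on the worktop to the right; origin at the centre of its underside
- timer: bystander: a loose digital timer 34x64x16 mm lying on the worktop right of the carousel, near the worktop's front edge; origin at the centre of its underside

How it is judged:
By the outcome, as a careful person would: the job done as asked, in the order asked, and still so for the second after the job is handed in, with the robot touching nothing.
It also fails if it takes over 51 s, if anything falls off the work surface, if the arm or the gripper's body presses on something with over 40 N, if the wrist force passes 120 N, or if a joint passes its speed limit or range.

## Working session

There is one attempt and no reset: what is moved stays moved. The work goes in short steps, Python scripts to look and compute and a tool call to move; the robot and the scene stay as the last step left them, time stands still between calls to the robot, and variables do not carry over. Pictures are saved under pics/ and viewed, at most 10 in all, crops included, and the job is handed in when it is done.

Besides the shell and the picture viewer there is one more tool, called as name(argument=value, ...) on one line, values as JSON. apply_moves: Moves the arm, as the interface text tells. Its arguments: {"type":"object","properties":{"targets":{"type":"array"},"grip_force":{"type":"number"}},"required":["targets"]}

```bash
mkdir -p pics; python3 - <<'E'
from station import env
import cv2
for n in("scene","top"):
    s=env.snapshot(n); cv2.imwrite(f"pics/{n}0.png",s["img"]); print(n,s["fx"],s["cx"],s["cy"],s["R"],s["t"])
print(env.read_state(), env.hold_point_z)
E
```

```text
scene 371.5406823591551 317.0112376549223 203.80634490893223 [[-0.86912587 -0.49444405 -0.01205454]
 [-0.36232692  0.65310425 -0.66496168]
 [ 0.33665922 -0.57356771 -0.74678019]] [489.09383062 244.85932085 962.25835704]
top 494.59564984833787 323.7376971809625 202.07898005346857 [[ 0.01022795 -0.99994205 -0.00335821]
 [-0.98171429 -0.00940298 -0.19012796]
 [ 0.19008536  0.00524142 -0.98175358]] [  28.05538876  548.4571192  1263.72537072]
{'time': 0.1, 'joint_positions': array([-1.43657946e+00,  3.13950017e-01,  4.50957411e-02,  1.30359645e+00,
       -7.77114703e-06,  1.43122281e+00]), 'qvel': array([-0.00176838, -0.00305538,  0.00240992,  0.00069792, -0.00197409,
       -0.00108214]), 'joint_torque': array([ 3.90771180e-03, -4.81724167e+01,  2.99244833e+01,  1.27048741e-02,
       -1.27400331e-04, -2.25154444e-06]), 'eef_pos': array([ 155.4119755 , -553.12939382,  230.48526515]), 'ee_rot': array([-8.27208315e-04,  9.90644138e-01,  1.36467970e-01, -1.67004753e-06]), 'contact_force': array([ 0.30031746, -0.45761033,  0.72787444]), 'moment': array([ 0.01533786, -0.03674933,  0.00217916]), 'finger_force': 0.0, 'gripper_width': 85.41536435960302} 18.700000000000003
```

View pics/top0.png

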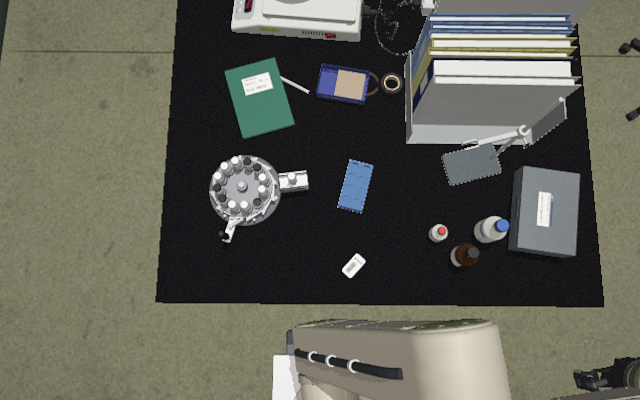

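View pics/scene0.png

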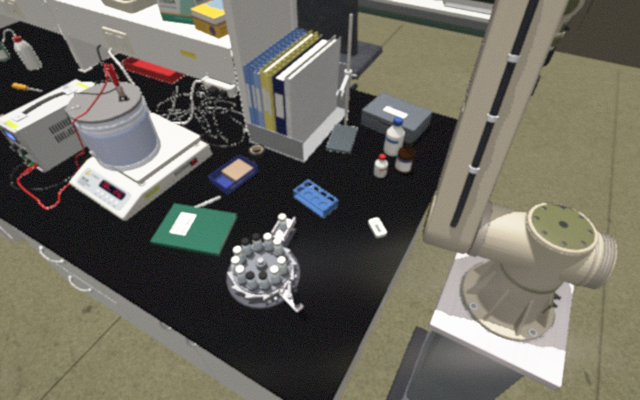

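```bash
python3 - <<'E'
import cv2
a=cv2.imread("pics/top0.png")[145:250,195:320]; cv2.imwrite("pics/top0c.png",cv2.resize(a,None,fx=5.6,fy=5.6,interpolation=cv2.INTER_CUBIC))
E
```

```text
(no output)
```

View pics/top0c.png

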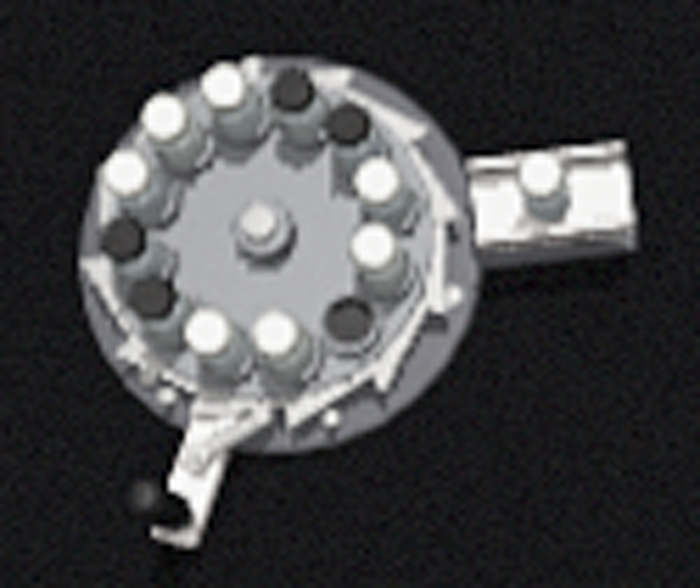

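The enlarged crop shows the empty pocket (no vial body) at crop (348,318), lower right. The plate centre is at (280,253), the handle top at (145,495) and the chute vial cap at (543,175).

```bash
cat > h.py <<'E'
import numpy as np
def ray(s,u,v,z):
    R=np.array(s["R"]);t=np.array(s["t"]);c=-R.T@t
    d=R.T@np.array([(u-s["cx"])/s["fx"],(v-s["cy"])/s["fy"],1]); return c+d*(z-c[2])/d[2]
def proj(s,X):
    p=s["R"]@np.array(X)+s["t"]; return np.array([s["fx"]*p[0]/p[2]+s["cx"],s["fy"]*p[1]/p[2]+s["cy"]])
E
python3 - <<'E'
from station import env
from h import *
s=env.snapshot("top")
f=lambda x,y,z:ray(s,195+x/5.6,145+y/5.6,z)
c=f(280,253,12);print("axis",c)
for n,x,y,z in[("empty",348,318,46),("handle",145,495,110),("leverend",180,535,26),("chutefar",632,195,65),("chutefarTop",622,147,65),("chutefarBot",632,235,65),("cv",543,175,105),("hub",264,222,80)]:
    p=f(x,y,z);d=p-c;print(n,p.round(),np.hypot(*d[:2]).round(),np.degrees(np.arctan2(d[1],d[0])).round(1))
for q in [(225,85),(125,172),(152,297),(210,330),(277,333),(373,245),(378,180),(348,122),(292,88)]:
    d=f(*q,105)-c;print(np.hypot(*d[:2]).round(),np.degrees(np.arctan2(d[1],d[0])).round(1))
E
```

```text
axis [587.3943893  251.32690746  12.        ]
empty [549. 212.  46.] 55.0 -134.5
handle [454. 291. 110.] 139.0 163.4
leverend [446. 291.  26.] 147.0 164.2
chutefar [606.  76.  65.] 176.0 -84.0
chutefarTop [629.  81.  65.] 175.0 -76.2
chutefarBot [586.  76.  65.] 175.0 -90.4
cv [605. 116. 105.] 137.0 -82.5
hub [587. 248.  80.] 3.0 -89.6
61.0 12.4
60.0 73.2
59.0 134.5
58.0 165.3
60.0 -164.6
60.0 -105.4
61.0 -76.2
61.0 -46.7
61.0 -17.3
```

apply_moves(targets=[{"dx":1,"dy":-0.85},{"dx":1,"dy":-0.85},{"dx":1,"dy":-0.85},{"dx":1,"dy":-0.85},{"dx":1,"dy":-0.85},{"dx":1,"dy":-0.85},{"dx":1,"dy":-0.85},{"dx":1,"dy":-0.85}])

```text
$.targets[0]: bad value
```

apply_moves(targets=[{"dx":1,"dy":-0.85},{"dx":1,"dy":-0.85},{"dx":1,"dy":-0.85},{"dx":1,"dy":-0.85},{"dx":1,"dy":-0.85},{"dx":0.3,"dy":-1},{"dx":0.3,"dy":-1},{"dx":0.3,"dy":-1}])

```text
$.targets[0]: bad value
```

apply_moves(targets=[{"dx":0.3,"dy":-1},{"dx":0.3,"dy":-1},{"dx":0.3,"dy":-1},{"dx":0.3,"dy":-1},{"dx":0.3,"dy":-1},{"dx":0.3,"dy":-1},{"dx":0.3,"dy":-1},{"dx":0.3,"dy":-1}])

```text
$.targets[0]: bad value
```

apply_moves(targets=[{"az":0.64},{"az":0.64},{"az":0.64},{"az":0.64},{"az":0.64},{"az":0.64},{"az":0.64},{"az":0.64}])

```text
$.targets[0]: bad value
```

```bash
cat >> h.py <<'E'
from scipy.spatial.transform import Rotation as Ro
AX=np.array([587,250.])
def go(env,x,y,z=None,psi=None):
    "shift/turn to a target, in move units of the present tool axes"
    st=env.read_state();q=st["ee_rot"];R=Ro.from_quat([q[1],q[2],q[3],q[0]]).as_matrix();p=st["eef_pos"]
    yaw=np.degrees(np.arctan2(R[1,0],R[0,0]));d=np.array([x,y,p[2] if z is None else z])-p
    r=p[:2]-AX
    print("t",st["time"],"p",p.round(1),"yaw",yaw.round(1),"phi",np.degrees(np.arctan2(r[1],r[0])).round(1)%360,"r",np.hypot(*r).round(1),"F",st["contact_force"].round(1),"w",round(st["gripper_width"],1),"need",(R.T@d/30).round(2),"az",None if psi is None else ((yaw-psi)/6).round(2),"tilt",R[:,2].round(3))
E
python3 - <<'E'
from station import env
from h import *
import cv2
go(env,453,290,130,-16)
s=env.snapshot("wrist");cv2.imwrite("pics/w1.png",s["img"]);print(s["R"],s["t"])
E
```

```text
t 0.15 p [ 155.4 -553.2  230.6] yaw 15.7 phi 241.7 r 911.8 F [-0.1  0.8  0.3] w 85.6 need [ 17.15 -24.37   3.39] az 5.28 tilt [-0.     0.001 -1.   ]
[[ 0.27033473 -0.96276581 -0.00105889]
 [-0.92307734 -0.25950284  0.2838776 ]
 [-0.27358244 -0.07576454 -0.95885994]] [-573.56696043  -36.61985509  378.622694  ]
```

View pics/w1.png

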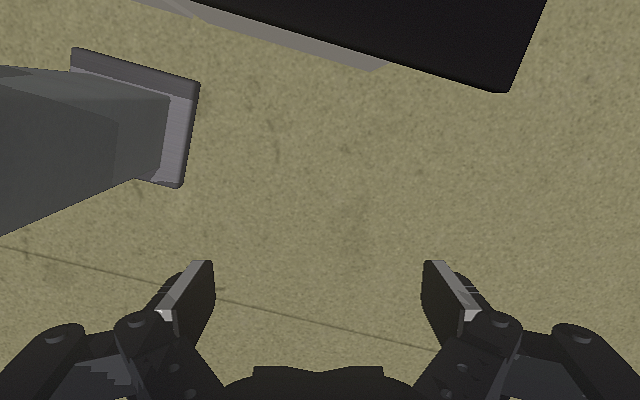

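The wrist view shows that the arm is still at the start, off the worktop's edge. The rows were refused because they need all seven keys.

apply_moves(targets=[{"ax":0,"ay":0,"az":0,"dx":1,"dy":-0.85,"dz":0,"claw":0},{"ax":0,"ay":0,"az":0,"dx":1,"dy":-0.85,"dz":0,"claw":0},{"ax":0,"ay":0,"az":0,"dx":1,"dy":-0.85,"dz":0,"claw":0},{"ax":0,"ay":0,"az":0,"dx":1,"dy":-0.85,"dz":0,"claw":0},{"ax":0,"ay":0,"az":0,"dx":1,"dy":-0.85,"dz":0,"claw":0},{"ax":0,"ay":0,"az":0,"dx":1,"dy":-0.85,"dz":0,"claw":0},{"ax":0,"ay":0,"az":0,"dx":1,"dy":-0.85,"dz":0,"claw":0},{"ax":0,"ay":0,"az":0,"dx":1,"dy":-0.85,"dz":0,"claw":0}])

```text
time: 1.0
eef_pos: [331.9, -290.9, 231.3]
ee_rot: [0.0, 0.991, 0.136, 0.0]
contact_force: [1.3, -0.3, -0.2]
gripper_width: 85.5
finger_force: 0.0
```

apply_moves(targets=[{"ax":0,"ay":0,"az":0,"dx":1,"dy":-0.85,"dz":0,"claw":0},{"ax":0,"ay":0,"az":0,"dx":1,"dy":-0.85,"dz":0,"claw":0},{"ax":0,"ay":0,"az":0,"dx":1,"dy":-0.85,"dz":0,"claw":0},{"ax":0,"ay":0,"az":0,"dx":1,"dy":-0.85,"dz":0,"claw":0},{"ax":0,"ay":0,"az":0,"dx":1,"dy":-0.85,"dz":0,"claw":0},{"ax":0,"ay":0,"az":0,"dx":0.3,"dy":-1,"dz":0,"claw":0},{"ax":0,"ay":0,"az":0,"dx":0.3,"dy":-1,"dz":0,"claw":0},{"ax":0,"ay":0,"az":0,"dx":0.3,"dy":-1,"dz":0,"claw":0}])

```text
time: 1.8
eef_pos: [442.8, -33.7, 231.1]
ee_rot: [-0.0, 0.991, 0.137, -0.0]
contact_force: [0.1, -0.9, -0.2]
gripper_width: 85.2
finger_force: 0.0
```

apply_moves(targets=[{"ax":0,"ay":0,"az":0,"dx":0.3,"dy":-1,"dz":0,"claw":0},{"ax":0,"ay":0,"az":0,"dx":0.3,"dy":-1,"dz":0,"claw":0},{"ax":0,"ay":0,"az":0,"dx":0.3,"dy":-1,"dz":0,"claw":0},{"ax":0,"ay":0,"az":0,"dx":0.3,"dy":-1,"dz":0,"claw":0},{"ax":0,"ay":0,"az":0,"dx":0.3,"dy":-1,"dz":0,"claw":0},{"ax":0,"ay":0,"az":0,"dx":0.3,"dy":-1,"dz":0,"claw":0},{"ax":0,"ay":0,"az":0,"dx":0.3,"dy":-1,"dz":0,"claw":0},{"ax":0,"ay":0,"az":0,"dx":0.3,"dy":-1,"dz":0,"claw":0}])

```text
time: 2.6
eef_pos: [448.0, 213.5, 231.1]
ee_rot: [-0.001, 0.99, 0.14, -0.0]
contact_force: [0.2, -0.5, -0.5]
gripper_width: 85.2
finger_force: 0.0
```

apply_moves(targets=[{"ax":0,"ay":0,"az":0.64,"dx":0,"dy":0,"dz":0,"claw":0},{"ax":0,"ay":0,"az":0.64,"dx":0,"dy":0,"dz":0,"claw":0},{"ax":0,"ay":0,"az":0.64,"dx":0,"dy":0,"dz":0,"claw":0},{"ax":0,"ay":0,"az":0.64,"dx":0,"dy":0,"dz":0,"claw":0},{"ax":0,"ay":0,"az":0.64,"dx":0,"dy":0,"dz":0,"claw":0},{"ax":0,"ay":0,"az":0.64,"dx":0,"dy":0,"dz":0,"claw":0},{"ax":0,"ay":0,"az":0.64,"dx":0,"dy":0,"dz":0,"claw":0},{"ax":0,"ay":0,"az":0.64,"dx":0,"dy":0,"dz":0,"claw":0}])

```text
time: 3.4
eef_pos: [458.9, 76.6, 231.2]
ee_rot: [-0.054, 0.998, -0.039, -0.012]
contact_force: [0.3, -0.0, -0.1]
gripper_width: 85.1
finger_force: 0.0
```

```bash
python3 - <<'E'
from station import env
from h import *
import cv2
go(env,453,290,130,-16)
s=env.snapshot("wrist");cv2.imwrite("pics/w2.png",s["img"])
E
```

```text
t 3.4 p [458.9  76.6 231.2] yaw -4.4 phi 233.5 r 215.6 F [ 0.3 -0.  -0.1] w 85.1 need [-0.65 -6.67  4.14] az 1.93 tilt [-0.019  0.109 -0.994]
```

View pics/w2.png

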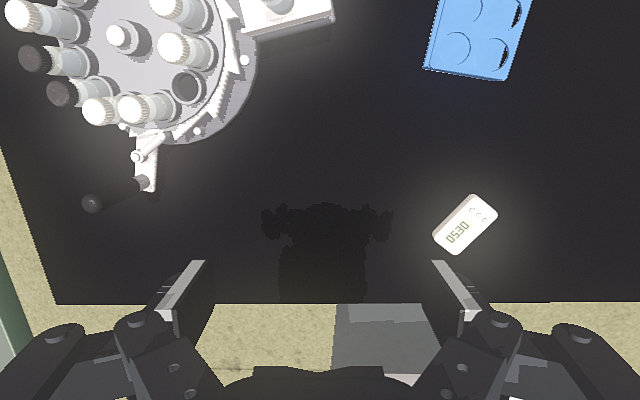

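The wrist view shows the empty pocket at (187,87) and the handle at (92,203). The last turn ran into a joint limit, so I'll check the joints.

```bash
python3 - <<'E'
from station import env
print(env.read_state()["joint_positions"].round(3))
E
```

```text
[-0.082  0.112 -0.214  1.273  0.107  3.141]
```

apply_moves(targets=[{"ax":0,"ay":0,"az":-1,"dx":0,"dy":0,"dz":0,"claw":0},{"ax":0,"ay":0,"az":-1,"dx":0,"dy":0,"dz":0,"claw":0},{"ax":0,"ay":0,"az":-1,"dx":0,"dy":0,"dz":0,"claw":0},{"ax":0,"ay":0,"az":-1,"dx":0,"dy":0,"dz":0,"claw":0},{"ax":0,"ay":0,"az":-1,"dx":0,"dy":0,"dz":0,"claw":0},{"ax":0,"ay":0,"az":-1,"dx":0,"dy":0,"dz":0,"claw":0},{"ax":0,"ay":0,"az":-1,"dx":0,"dy":0,"dz":0,"claw":0},{"ax":0,"ay":0,"az":-1,"dx":0,"dy":0,"dz":0,"claw":0}])

```text
time: 4.25
eef_pos: [458.9, 77.6, 231.3]
ee_rot: [-0.054, 0.926, 0.373, 0.011]
contact_force: [-0.3, 0.2, -0.2]
gripper_width: 85.2
finger_force: 0.0
```

apply_moves(targets=[{"ax":0,"ay":0,"az":-1,"dx":0,"dy":0,"dz":0,"claw":0},{"ax":0,"ay":0,"az":-1,"dx":0,"dy":0,"dz":0,"claw":0},{"ax":0,"ay":0,"az":-1,"dx":0,"dy":0,"dz":0,"claw":0},{"ax":0,"ay":0,"az":-1,"dx":0,"dy":0,"dz":0,"claw":0},{"ax":0,"ay":0,"az":-1,"dx":0,"dy":0,"dz":0,"claw":0},{"ax":0,"ay":0,"az":-1,"dx":0,"dy":0,"dz":0,"claw":0},{"ax":0,"ay":0,"az":-1,"dx":0,"dy":0,"dz":0,"claw":0},{"ax":0,"ay":0,"az":-1,"dx":0,"dy":0,"dz":0,"claw":0}])

```text
time: 5.05
eef_pos: [458.9, 77.6, 231.2]
ee_rot: [-0.045, 0.694, 0.717, 0.032]
contact_force: [-1.3, 0.1, 0.5]
gripper_width: 84.8
finger_force: 0.0
```

apply_moves(targets=[{"ax":0,"ay":0,"az":-1,"dx":0,"dy":0,"dz":0,"claw":0},{"ax":0,"ay":0,"az":-1,"dx":0,"dy":0,"dz":0,"claw":0},{"ax":0,"ay":0,"az":-1,"dx":0,"dy":0,"dz":0,"claw":0},{"ax":0,"ay":0,"az":-1,"dx":0,"dy":0,"dz":0,"claw":0},{"ax":0,"ay":0,"az":-1,"dx":0,"dy":0,"dz":0,"claw":0},{"ax":0,"ay":0,"az":-1,"dx":0,"dy":0,"dz":0,"claw":0},{"ax":0,"ay":0,"az":-1,"dx":0,"dy":0,"dz":0,"claw":0},{"ax":0,"ay":0,"az":-1,"dx":0,"dy":0,"dz":0,"claw":0}])

```text
time: 5.85
eef_pos: [458.9, 77.6, 231.2]
ee_rot: [-0.028, 0.343, 0.938, 0.048]
contact_force: [-0.1, -0.2, -0.7]
gripper_width: 85.4
finger_force: 0.0
```

```bash
python3 - <<'E'
from station import env
from h import *
go(env,453,290,130,164)
st=env.read_state();q=st["ee_rot"];R=Ro.from_quat([q[1],q[2],q[3],q[0]])
a=np.radians(164);D=np.array([[np.cos(a),np.sin(a),0],[np.sin(a),-np.cos(a),0],[0,0,-1]])
print(np.degrees((R.inv()*Ro.from_matrix(D)).as_rotvec())/6,st["joint_positions"].round(2))
E
```

```text
t 5.85 p [458.9  77.6 231.2] yaw 140.0 phi 233.4 r 214.8 F [-0.1 -0.2 -0.7] w 85.4 need [4.39 5.02 4.13] az -3.99 tilt [-0.02   0.109 -0.994]
[ 0.83733005 -0.66011074 -4.01781208] [-0.08  0.11 -0.21  1.27  0.11  0.62]
```

apply_moves(targets=[{"ax":0.21,"ay":-0.165,"az":-1,"dx":0,"dy":0,"dz":0,"claw":0},{"ax":0.21,"ay":-0.165,"az":-1,"dx":0,"dy":0,"dz":0,"claw":0},{"ax":0.21,"ay":-0.165,"az":-1,"dx":0,"dy":0,"dz":0,"claw":0},{"ax":0.21,"ay":-0.165,"az":-1,"dx":0,"dy":0,"dz":0,"claw":0},{"ax":0,"ay":0,"az":0,"dx":0.3,"dy":1,"dz":0,"claw":0},{"ax":0,"ay":0,"az":0,"dx":0.3,"dy":1,"dz":0,"claw":0},{"ax":0,"ay":0,"az":0,"dx":0.3,"dy":1,"dz":0,"claw":0},{"ax":0,"ay":0,"az":0,"dx":0.3,"dy":1,"dz":0,"claw":0}])

```text
time: 6.65
eef_pos: [458.1, 204.0, 231.3]
ee_rot: [-0.0, 0.142, 0.99, -0.0]
contact_force: [0.6, -0.1, -0.1]
gripper_width: 85.2
finger_force: 0.0
```

apply_moves(targets=[{"ax":0,"ay":0,"az":0,"dx":0.3,"dy":0.9,"dz":0,"claw":0},{"ax":0,"ay":0,"az":0,"dx":0.3,"dy":0.9,"dz":0,"claw":0},{"ax":0,"ay":0,"az":0,"dx":0.3,"dy":0.9,"dz":0,"claw":0},{"ax":0,"ay":0,"az":0,"dx":0,"dy":0,"dz":0.5,"claw":0},{"ax":0,"ay":0,"az":0,"dx":0,"dy":0,"dz":0.5,"claw":0},{"ax":0,"ay":0,"az":0,"dx":0,"dy":0,"dz":0.5,"claw":0},{"ax":0,"ay":0,"az":0,"dx":0,"dy":0,"dz":0,"claw":0},{"ax":0,"ay":0,"az":0,"dx":0,"dy":0,"dz":0,"claw":0}])

```text
time: 7.45
eef_pos: [455.0, 288.0, 186.3]
ee_rot: [-0.001, 0.142, 0.99, -0.0]
contact_force: [0.8, 0.6, -0.5]
gripper_width: 85.7
finger_force: 0.0
```

```bash
python3 - <<'E'
from station import env
from h import *
import cv2
go(env,453,290,67,164)
s=env.snapshot("wrist");cv2.imwrite("pics/w3.png",s["img"])
print(proj(s,[453,290,110]),proj(s,[587,250,12]))
E
```

```text
t 7.45 p [455.  288.  186.3] yaw 163.6 phi 164.0 r 137.4 F [ 0.8  0.6 -0.5] w 85.7 need [0.08 0.05 3.98] az -0.06 tilt [-0.001 -0.001 -1.   ]
[318.92054466 208.57390008] [317.98923321 308.4062486 ]
```

View pics/w3.png

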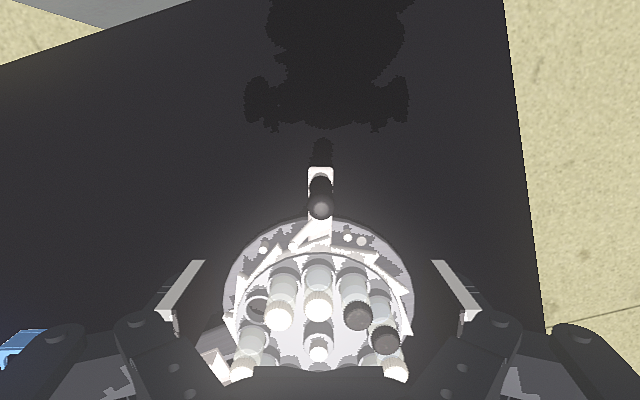

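The handle top is at (320,208), within 2 px of where I predicted, so I'll descend over it and cage it with the fingers partly closed.

apply_moves(targets=[{"ax":0,"ay":0,"az":0,"dx":0.08,"dy":0.05,"dz":0.6,"claw":0},{"ax":0,"ay":0,"az":0,"dx":0,"dy":0,"dz":0.6,"claw":0},{"ax":0,"ay":0,"az":0,"dx":0,"dy":0,"dz":0.6,"claw":0},{"ax":0,"ay":0,"az":0,"dx":0,"dy":0,"dz":0.6,"claw":0},{"ax":0,"ay":0,"az":0,"dx":0,"dy":0,"dz":0.6,"claw":0},{"ax":0,"ay":0,"az":0,"dx":0,"dy":0,"dz":0.6,"claw":0},{"ax":0,"ay":0,"az":0,"dx":0,"dy":0,"dz":0.4,"claw":0.3},{"ax":0,"ay":0,"az":0,"dx":0,"dy":0,"dz":0,"claw":0.7}], grip_force=20)

```text
time: 8.3
eef_pos: [452.7, 289.6, 65.4]
ee_rot: [-0.001, 0.143, 0.99, -0.001]
contact_force: [-0.6, -0.0, 0.1]
gripper_width: 59.0
finger_force: 0.0
```

apply_moves(targets=[{"ax":0,"ay":0,"az":0,"dx":0,"dy":0,"dz":0,"claw":0.7},{"ax":0,"ay":0,"az":0,"dx":0,"dy":0,"dz":0,"claw":0.7},{"ax":0,"ay":0,"az":0,"dx":0,"dy":0,"dz":0,"claw":0.7},{"ax":0,"ay":0,"az":0,"dx":0,"dy":0,"dz":0,"claw":0.7},{"ax":0,"ay":0,"az":0,"dx":0,"dy":0,"dz":0,"claw":0.7},{"ax":0,"ay":0,"az":0,"dx":0,"dy":0,"dz":0,"claw":0.7},{"ax":0,"ay":0,"az":0,"dx":0,"dy":0,"dz":0,"claw":0.7},{"ax":0,"ay":0,"az":0,"dx":0,"dy":0,"dz":0,"claw":0.7}])

```text
time: 9.1
eef_pos: [453.3, 289.9, 66.3]
ee_rot: [-0.0, 0.143, 0.99, -0.0]
contact_force: [0.2, -0.1, 0.9]
gripper_width: 25.5
finger_force: 0.0
```

```bash
python3 - <<'E'
from station import env
from h import *
go(env,453,290,67,164)
E
```

```text
t 9.1 p [453.3 289.9  66.3] yaw 163.6 phi 163.4 r 139.5 F [ 0.2 -0.1  0.9] w 25.5 need [ 0.01 -0.   -0.02] az -0.06 tilt [-0.001 -0.    -1.   ]
```

apply_moves(targets=[{"ax":0,"ay":0,"az":-0.3,"dx":0,"dy":-0.147,"dz":0,"claw":0.7},{"ax":0,"ay":0,"az":-0.3,"dx":0,"dy":-0.147,"dz":0,"claw":0.7},{"ax":0,"ay":0,"az":-0.3,"dx":0,"dy":-0.147,"dz":0,"claw":0.7},{"ax":0,"ay":0,"az":-0.3,"dx":0,"dy":-0.147,"dz":0,"claw":0.7},{"ax":0,"ay":0,"az":-0.3,"dx":0,"dy":-0.147,"dz":0,"claw":0.7},{"ax":0,"ay":0,"az":-0.3,"dx":0,"dy":-0.147,"dz":0,"claw":0.7},{"ax":0,"ay":0,"az":-0.3,"dx":0,"dy":-0.147,"dz":0,"claw":0.7},{"ax":0,"ay":0,"az":-0.3,"dx":0,"dy":-0.147,"dz":0,"claw":0.7}])

```text
time: 9.9
eef_pos: [447.6, 255.6, 66.4]
ee_rot: [0.0, 0.017, 1.0, 0.0]
contact_force: [1.2, 2.0, -0.9]
gripper_width: 26.0
finger_force: 0.8
```

apply_moves(targets=[{"ax":0,"ay":0,"az":-0.3,"dx":0,"dy":-0.147,"dz":0,"claw":0.7},{"ax":0,"ay":0,"az":-0.3,"dx":0,"dy":-0.147,"dz":0,"claw":0.7},{"ax":0,"ay":0,"az":-0.3,"dx":0,"dy":-0.147,"dz":0,"claw":0.7},{"ax":0,"ay":0,"az":-0.3,"dx":0,"dy":-0.147,"dz":0,"claw":0.7},{"ax":0,"ay":0,"az":-0.3,"dx":0,"dy":-0.147,"dz":0,"claw":0.7},{"ax":0,"ay":0,"az":-0.3,"dx":0,"dy":-0.147,"dz":0,"claw":0.7},{"ax":0,"ay":0,"az":-0.3,"dx":0,"dy":-0.147,"dz":0,"claw":0.7},{"ax":0,"ay":0,"az":-0.3,"dx":0,"dy":-0.147,"dz":0,"claw":0.7}])

```text
time: 10.7
eef_pos: [450.2, 220.5, 66.5]
ee_rot: [0.0, -0.109, 0.994, 0.0]
contact_force: [1.0, 2.3, -1.2]
gripper_width: 25.6
finger_force: 0.8
```

```bash
python3 - <<'E'
from station import env
from h import *
a=np.radians(191.7)
go(env,587+140*np.cos(a),250+140*np.sin(a),67,192)
E
```

```text
t 10.7 p [450.2 220.5  66.5] yaw -167.5 phi 192.2 r 139.9 F [ 1.   2.3 -1.2] w 25.6 need [ 0.    0.04 -0.02] az -59.92 tilt [ 0.     0.001 -1.   ]
```

apply_moves(targets=[{"ax":0,"ay":0,"az":-0.05,"dx":0,"dy":-0.03,"dz":0,"claw":0.7},{"ax":0,"ay":0,"az":-0.05,"dx":0,"dy":-0.03,"dz":0,"claw":0.7},{"ax":0,"ay":0,"az":-0.05,"dx":0,"dy":-0.03,"dz":0,"claw":0.7},{"ax":0,"ay":0,"az":-0.05,"dx":0,"dy":-0.03,"dz":0,"claw":0.7},{"ax":0,"ay":0,"az":-0.05,"dx":0,"dy":-0.03,"dz":0,"claw":0.7},{"ax":0,"ay":0,"az":-0.05,"dx":0,"dy":-0.03,"dz":0,"claw":0.7},{"ax":0,"ay":0,"az":0,"dx":0,"dy":-0.03,"dz":0,"claw":0.7},{"ax":0,"ay":0,"az":0,"dx":0,"dy":-0.03,"dz":0,"claw":0.7}])

```text
time: 11.5
eef_pos: [451.2, 214.6, 66.4]
ee_rot: [-0.0, -0.124, 0.992, 0.002]
contact_force: [-1.6, 9.8, 0.7]
gripper_width: 25.7
finger_force: 4.8
```

```bash
python3 - <<'E'
from station import env
from h import *
import cv2
a=np.radians(191.7)
go(env,587+140*np.cos(a),250+140*np.sin(a),67,-168)
s=env.snapshot("top");b=s["img"][145:250,195:320]
cv2.imwrite("pics/top1c.png",cv2.resize(b,None,fx=5.6,fy=5.6,interpolation=cv2.INTER_CUBIC))
E
```

```text
t 11.5 p [451.2 214.6  66.4] yaw -165.7 phi 194.6 r 140.3 F [-1.6  9.8  0.7] w 25.7 need [-0.01  0.24 -0.02] az 0.38 tilt [-0.001  0.003 -1.   ]
```

View pics/top1c.png

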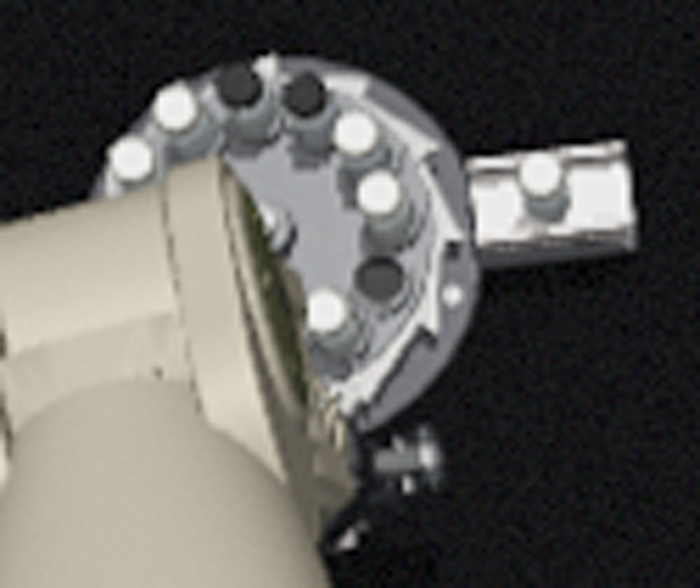

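At about 10 N the lever is at the front stop. The empty pocket is now at crop (380,280), roughly 30° short of the gate, so it needs one more full stroke.

apply_moves(targets=[{"ax":0,"ay":0,"az":0.43,"dx":0,"dy":0.21,"dz":0,"claw":0.7},{"ax":0,"ay":0,"az":0.43,"dx":0,"dy":0.21,"dz":0,"claw":0.7},{"ax":0,"ay":0,"az":0.43,"dx":0,"dy":0.21,"dz":0,"claw":0.7},{"ax":0,"ay":0,"az":0.43,"dx":0,"dy":0.21,"dz":0,"claw":0.7},{"ax":0,"ay":0,"az":0.43,"dx":0,"dy":0.21,"dz":0,"claw":0.7},{"ax":0,"ay":0,"az":0.43,"dx":0,"dy":0.21,"dz":0,"claw":0.7},{"ax":0,"ay":0,"az":0.43,"dx":0,"dy":0.21,"dz":0,"claw":0.7},{"ax":0,"ay":0,"az":0.43,"dx":0,"dy":0.21,"dz":0,"claw":0.7}])

```text
time: 12.35
eef_pos: [446.6, 262.5, 66.1]
ee_rot: [-0.0, 0.057, 0.998, -0.001]
contact_force: [0.1, -0.5, -0.4]
gripper_width: 25.5
finger_force: 0.4
```

apply_moves(targets=[{"ax":0,"ay":0,"az":0.43,"dx":0,"dy":0.21,"dz":0,"claw":0.7},{"ax":0,"ay":0,"az":0.43,"dx":0,"dy":0.21,"dz":0,"claw":0.7},{"ax":0,"ay":0,"az":0.43,"dx":0,"dy":0.21,"dz":0,"claw":0.7},{"ax":0,"ay":0,"az":0.43,"dx":0,"dy":0.21,"dz":0,"claw":0.7},{"ax":0,"ay":0,"az":0.43,"dx":0,"dy":0.21,"dz":0,"claw":0.7},{"ax":0,"ay":0,"az":0.43,"dx":0,"dy":0.21,"dz":0,"claw":0.7},{"ax":0,"ay":0,"az":0.43,"dx":0,"dy":0.21,"dz":0,"claw":0.7},{"ax":0,"ay":0,"az":0,"dx":0,"dy":0,"dz":0,"claw":0.7}])

```text
time: 13.15
eef_pos: [457.7, 305.6, 66.0]
ee_rot: [-0.0, 0.212, 0.977, -0.001]
contact_force: [0.1, -0.1, -0.1]
gripper_width: 25.6
finger_force: 0.0
```

```bash
python3 - <<'E'
from station import env
from h import *
a=np.radians(152)
go(env,587+140*np.cos(a),250+140*np.sin(a),67,152)
E
```

```text
t 13.15 p [457.7 305.6  66. ] yaw 155.5 phi 156.7 r 140.8 F [ 0.1 -0.1 -0.1] w 25.6 need [-0.03  0.38 -0.03] az 0.59 tilt [-0.001 -0.001 -1.   ]
```

apply_moves(targets=[{"ax":0,"ay":0,"az":0.1,"dx":0,"dy":0.06,"dz":0,"claw":0.7},{"ax":0,"ay":0,"az":0.1,"dx":0,"dy":0.06,"dz":0,"claw":0.7},{"ax":0,"ay":0,"az":0.1,"dx":0,"dy":0.06,"dz":0,"claw":0.7},{"ax":0,"ay":0,"az":0.1,"dx":0,"dy":0.06,"dz":0,"claw":0.7},{"ax":0,"ay":0,"az":0.1,"dx":0,"dy":0.06,"dz":0,"claw":0.7},{"ax":0,"ay":0,"az":0.1,"dx":0,"dy":0.06,"dz":0,"claw":0.7},{"ax":0,"ay":0,"az":0,"dx":0,"dy":0.06,"dz":0,"claw":0.7},{"ax":0,"ay":0,"az":0,"dx":0,"dy":0.06,"dz":0,"claw":0.7}])

```text
time: 13.95
eef_pos: [463.5, 317.6, 66.2]
ee_rot: [-0.0, 0.243, 0.97, -0.002]
contact_force: [-2.8, -8.1, 4.7]
gripper_width: 25.8
finger_force: 4.4
```

apply_moves(targets=[{"ax":0,"ay":0,"az":-0.41,"dx":0,"dy":-0.2,"dz":0,"claw":0.7},{"ax":0,"ay":0,"az":-0.41,"dx":0,"dy":-0.2,"dz":0,"claw":0.7},{"ax":0,"ay":0,"az":-0.41,"dx":0,"dy":-0.2,"dz":0,"claw":0.7},{"ax":0,"ay":0,"az":-0.41,"dx":0,"dy":-0.2,"dz":0,"claw":0.7},{"ax":0,"ay":0,"az":-0.41,"dx":0,"dy":-0.2,"dz":0,"claw":0.7},{"ax":0,"ay":0,"az":-0.41,"dx":0,"dy":-0.2,"dz":0,"claw":0.7},{"ax":0,"ay":0,"az":-0.41,"dx":0,"dy":-0.2,"dz":0,"claw":0.7},{"ax":0,"ay":0,"az":-0.41,"dx":0,"dy":-0.2,"dz":0,"claw":0.7}])

```text
time: 14.75
eef_pos: [448.7, 274.2, 66.5]
ee_rot: [0.0, 0.072, 0.997, 0.001]
contact_force: [0.0, 1.3, -1.0]
gripper_width: 25.5
finger_force: 0.9
```

apply_moves(targets=[{"ax":0,"ay":0,"az":-0.41,"dx":0,"dy":-0.2,"dz":0,"claw":0.7},{"ax":0,"ay":0,"az":-0.41,"dx":0,"dy":-0.2,"dz":0,"claw":0.7},{"ax":0,"ay":0,"az":-0.41,"dx":0,"dy":-0.2,"dz":0,"claw":0.7},{"ax":0,"ay":0,"az":-0.41,"dx":0,"dy":-0.2,"dz":0,"claw":0.7},{"ax":0,"ay":0,"az":-0.41,"dx":0,"dy":-0.2,"dz":0,"claw":0.7},{"ax":0,"ay":0,"az":-0.41,"dx":0,"dy":-0.2,"dz":0,"claw":0.7},{"ax":0,"ay":0,"az":-0.41,"dx":0,"dy":-0.2,"dz":0,"claw":0.7},{"ax":0,"ay":0,"az":-0.3,"dx":0,"dy":-0.1,"dz":0,"claw":0.7}])

```text
time: 15.55
eef_pos: [448.0, 229.1, 66.5]
ee_rot: [-0.0, -0.093, 0.996, 0.0]
contact_force: [-1.2, 1.4, 0.6]
gripper_width: 25.2
finger_force: 0.9
```

```bash
python3 - <<'E'
from station import env
from h import *
a=np.radians(194.6)
go(env,587+140*np.cos(a),250+140*np.sin(a),67,-166)
E
```

```text
t 15.55 p [448.  229.1  66.5] yaw -169.3 phi 188.6 r 140.6 F [-1.2  1.4  0.6] w 25.2 need [-0.03 -0.49 -0.02] az -0.55 tilt [-0.     0.001 -1.   ]
```

apply_moves(targets=[{"ax":0,"ay":0,"az":-0.1,"dx":0,"dy":-0.07,"dz":0,"claw":0.7},{"ax":0,"ay":0,"az":-0.1,"dx":0,"dy":-0.07,"dz":0,"claw":0.7},{"ax":0,"ay":0,"az":-0.1,"dx":0,"dy":-0.07,"dz":0,"claw":0.7},{"ax":0,"ay":0,"az":-0.1,"dx":0,"dy":-0.07,"dz":0,"claw":0.7},{"ax":0,"ay":0,"az":-0.1,"dx":0,"dy":-0.07,"dz":0,"claw":0.7},{"ax":0,"ay":0,"az":0,"dx":0,"dy":-0.07,"dz":0,"claw":0.7},{"ax":0,"ay":0,"az":0,"dx":0,"dy":-0.07,"dz":0,"claw":0.7},{"ax":0,"ay":0,"az":0,"dx":0,"dy":-0.05,"dz":0,"claw":0.7}])

```text
time: 16.35
eef_pos: [451.0, 214.5, 66.3]
ee_rot: [-0.001, -0.119, 0.993, 0.002]
contact_force: [-3.8, 11.4, -0.3]
gripper_width: 25.4
finger_force: 6.3
```

```bash
python3 - <<'E'
from station import env
from h import *
import cv2
a=np.radians(194.6)
go(env,587+140*np.cos(a),250+140*np.sin(a),67,-166)
s=env.snapshot("top");b=s["img"][145:250,195:320]
cv2.imwrite("pics/top2c.png",cv2.resize(b,None,fx=5.6,fy=5.6,interpolation=cv2.INTER_CUBIC))
for g in(-80,-82,-84):
  a=np.radians(g);print(g,(proj(s,[587+60*np.cos(a),250+60*np.sin(a),46])-[195,145])*5.6)
E
```

```text
t 16.35 p [451.  214.5  66.3] yaw -166.3 phi 194.6 r 140.6 F [-3.8 11.4 -0.3] w 25.4 need [-0.02  0.   -0.02] az -0.06 tilt [-0.002  0.004 -1.   ]
-80 [394.97421546 218.71425209]
-82 [395.51449228 222.91099027]
-84 [395.90401552 227.12945618]
```

View pics/top2c.png

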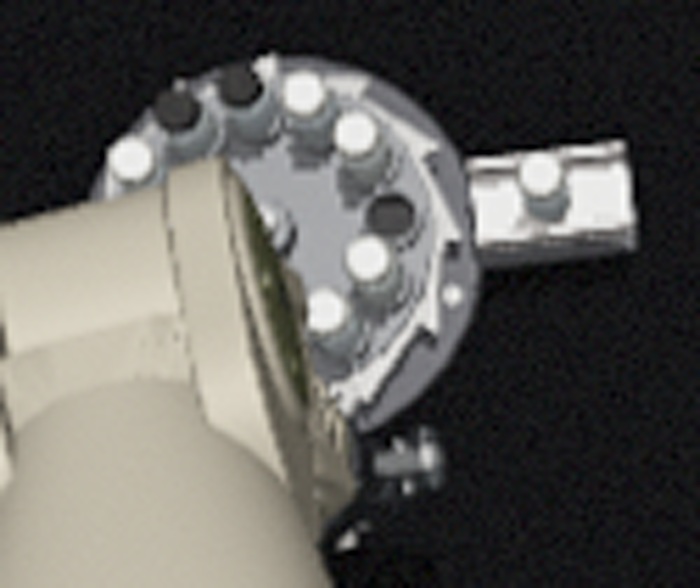

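The empty pocket is at crop (392,215), in front of the chute at the gate. Next I'll open the fingers and raise the arm.

apply_moves(targets=[{"ax":0,"ay":0,"az":0,"dx":0,"dy":0.08,"dz":0,"claw":0.5},{"ax":0,"ay":0,"az":0,"dx":0,"dy":0.08,"dz":0,"claw":0.2},{"ax":0,"ay":0,"az":0,"dx":0,"dy":0,"dz":0,"claw":0},{"ax":0,"ay":0,"az":0,"dx":0,"dy":0,"dz":0,"claw":0},{"ax":0,"ay":0,"az":0,"dx":0,"dy":0,"dz":0,"claw":0},{"ax":0,"ay":0,"az":0,"dx":0,"dy":0,"dz":-0.3,"claw":0},{"ax":0,"ay":0,"az":0,"dx":0,"dy":0,"dz":-0.5,"claw":0},{"ax":0,"ay":0,"az":0,"dx":0,"dy":0,"dz":-0.6,"claw":0}])

```text
time: 17.2
eef_pos: [449.9, 217.4, 108.9]
ee_rot: [-0.001, -0.118, 0.993, -0.0]
contact_force: [0.8, -0.0, 0.5]
gripper_width: 85.6
finger_force: 0.0
```

apply_moves(targets=[{"ax":0,"ay":0,"az":0,"dx":0,"dy":0,"dz":-0.6,"claw":0},{"ax":0,"ay":0,"az":0,"dx":0,"dy":0,"dz":-0.6,"claw":0},{"ax":0,"ay":0,"az":0,"dx":0,"dy":0,"dz":-0.6,"claw":0},{"ax":0,"ay":0,"az":0,"dx":0,"dy":0,"dz":-0.6,"claw":0},{"ax":0,"ay":0,"az":0,"dx":0,"dy":0,"dz":-0.6,"claw":0},{"ax":0,"ay":0,"az":0,"dx":0,"dy":0,"dz":-0.6,"claw":0},{"ax":0,"ay":0,"az":0,"dx":0,"dy":0,"dz":0,"claw":0},{"ax":0,"ay":0,"az":0,"dx":0,"dy":0,"dz":0,"claw":0}])

```text
time: 18.0
eef_pos: [450.6, 217.7, 216.7]
ee_rot: [0.0, -0.118, 0.993, -0.0]
contact_force: [-0.1, 0.9, -0.2]
gripper_width: 85.3
finger_force: 0.0
```

```bash
python3 - <<'E'
from station import env
from h import *
import cv2
go(env,450,220)
s=env.snapshot("top");b=s["img"][145:250,195:320]
cv2.imwrite("pics/top3c.png",cv2.resize(b,None,fx=5.6,fy=5.6,interpolation=cv2.INTER_CUBIC))
E
```

```text
t 18.0 p [450.6 217.7 216.7] yaw -166.4 phi 193.3 r 140.2 F [-0.1  0.9 -0.2] w 85.3 need [ 0.    0.08 -0.  ] az None tilt [ 0.001 -0.    -1.   ]
```

View pics/top3c.png

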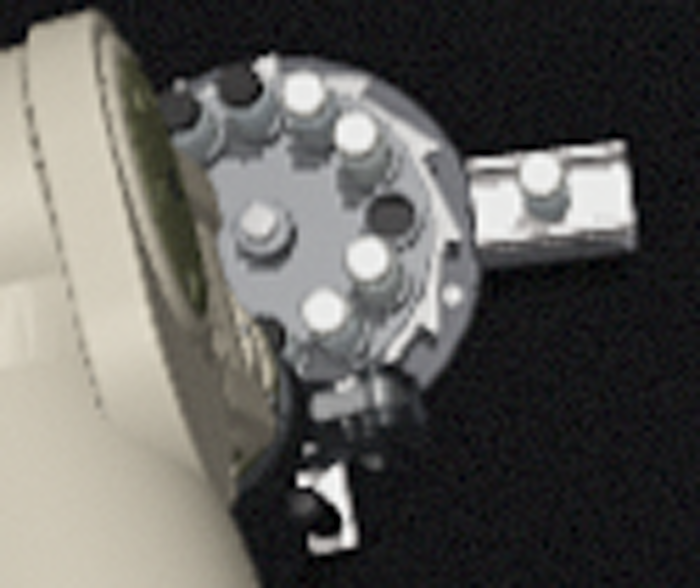

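The view shows the empty pocket still at (392,215). The cap colours on either side match the starting order around the empty pocket, the chute vial hasn't moved, and the gripper is clear of the lever.

```bash
python3 -c "
from station import env
print(env.close_job())"
```

```text
the job is handed in; nothing more can be done
None
```

The job is handed in at about 18 s: the empty pocket stands in front of the loading chute after two forward strokes, the lever is released at its front stop, and nothing else was touched.

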